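# Line up the bottles by height on the bench tray

## Robot

A 6-joint arm with a two-finger parallel gripper is mounted at the origin on a cart in front of the work surface, level with it; the furniture and walls round the work are solid. World frame = base frame: x ahead of the robot, y to its left, z up, the work surface at z = 0. Lengths are in mm, angles in rad, forces in N, time in s.
With the tool pointing down it reaches from about 400 to 825 mm from the base axis. Payload 7 kg.
Tool frame: the origin (TCP) lies at the very end of the fingers, on their centre line; the grasp point (between the pads) lies 19 mm behind it; z points along the fingers, y is the line along which they close (so a half turn about z gives the same grasp; the last joint's range is limited). The gripper opens to 88 mm and grips with 3 to 60 N. Pads are 19 mm wide; open, the fingers measure 130 mm over their backs; the gripper's body (78 mm by 193 mm) begins 47 mm behind the grasp point.
Start: joints at [-0.847, 0.359, 0.012, 0, -1.224, -0.288], TCP at [284.913, -611.898, 226.561] pointing down, gripper open.
Joint ranges: [-3.07, 3.07], [-1.43, 2.12], [-1.02, 1.25], [-3.03, 1.67], [-3.05, -0], [-3.03, 3.03]. Speed limits (rad/s): [2.39, 2.39, 3.01, 3.14, 3.14, 3.14].

## Interface

Orientations are given as a unit quaternion [x, y, z, w].
In Python, from plant import bot gives the robot as it stands. Calls block until the motion is done:
- bot.move_ptp(position, orientation): joint-space move of the TCP to a pose.
- bot.line_to(position, velocity=150, ori=None): straight line of the TCP; ori=None keeps the orientation; velocity is the mean speed in mm/s.
- bot.move_joints(angles): joint-space move.
- bot.move_gripper(opening, force=None): finger opening in mm; force is the grip in N (None keeps the last); returns when the fingers have stopped.
- bot.pause(seconds).
- bot.solve_ik(position, orientation): joint angles nearest the present ones, or None.
- bot.read_state(): the state.
- bot.camera(name): name is "side" or "top"; returns the picture (480x640x3 uint8, red, green, blue); there is no depth.
- bot.get_calibration(name): a dict with "fx", "fy", "cx", "cy" (pixels), "distortion" ([k1, k2, p1, p2, k3] as OpenCV has them; the pictures are not rectified), "view" (4x4, takes a point from world to camera coordinates). Camera axes: x right, y up, looking along -z (the intrinsics and any distortion apply to the point x, -y, -z); pixel columns grow to the right and rows downward; lengths in mm; the calibration is good to about 2 mm. A picture is of the moment at which its call begins. get_calibration takes no time and is no camera call.
A pose or a line that the arm cannot do raises bot.Unreachable and nothing moves.
- bot.close_job(): hands the job in; it is judged then, once.
The state is a dict: "t": time; "joint_pos": joint angles; "qvel": joint speeds; "tau": joint torques, N m; "tcp_pos": TCP position; "eef_rot": TCP orientation; "contact_force": force on the tool from outside, world axes, zero at the start; "moment": the same for the moment, N m; "width": finger opening in mm; "finger_force": force on a finger pad.
Only numpy, scipy, OpenCV 4.12 (cv2) and the standard library are available. Lean on these libraries where they do the work, as an engineer would, in place of code of your own. Each camera call takes 0.05 s, during which the arm holds its last target. There are 200 camera calls.

## Task

Line up the four bottles on the tray by height: the tallest on the green pad at one end of the row, then each next shorter one on the next pad, with the shortest at the far end. Stand each upright in the middle of its pad without tipping any over, let go, and leave the beaker and the timer where they are.

Things in the scene. Friction and masses are not known exactly. Their poses are not given: they have to be found in the camera images.
- bottle_yellow: Yellow squeeze bottle, 160 mm tall with its pointed nozzle, loose, about 0.19 kg. Round body 45 mm across, upright walls to about 78 mm, sloping shoulder to 112 mm, then the nozzle: a 25 mm wide collar from 112 to 126 mm, tapering to the tip at 160 mm. Grip the collar, or the body at 60 to 78 mm. Origin: centre of its underside; z up along its axis; round.
- bottle_large: Large white laboratory bottle with blue screw cap, 137 mm tall, loose, about 0.4 kg. Body 68 mm across, sloping shoulder, cap 40 mm across from 113 to 137 mm height: grip the cap. Origin: centre of its underside; z up along its axis; round.
- bottle_medium: Medium white laboratory bottle with red screw cap, 113 mm tall, loose, about 0.24 kg. Body 56 mm across, sloping shoulder, cap 32 mm across from 93 to 113 mm height: grip the cap. Origin: centre of its underside; z up along its axis; round.
- bottle_small: Small white laboratory bottle with blue screw cap, 85 mm tall, loose, about 0.13 kg. Body 42 mm across, sloping shoulder, cap 24 mm across from 70 to 85 mm height: grip the cap. Origin: centre of its underside; z up along its axis; round.
- pad_green: The green pad, at one end of the row (either end). Fixed flat disc, 74 mm across, on a fixed white tray (354 x 90 mm, rim 13 mm high); the four pads form a straight row, neighbouring centres 85 mm apart. Origin: centre of its top face, 11.5 mm above the worktop; z up, y along the row. Beyond the tray hangs a wall shelf: front edge at x = 0.73 m, underside 0.44 m above the worktop.
- pad_a: Grey pad, one of the two inner ones (it may be the second or the third from the green pad). Fixed flat disc, 74 mm across, on a fixed white tray (354 x 90 mm, rim 13 mm high); the four pads form a straight row, neighbouring centres 85 mm apart. Origin: centre of its top face, 11.5 mm above the worktop; z up, y along the row.
- pad_b: Grey pad, the other of the two inner ones. Fixed flat disc, 74 mm across, on a fixed white tray (354 x 90 mm, rim 13 mm high); the four pads form a straight row, neighbouring centres 85 mm apart. Origin: centre of its top face, 11.5 mm above the worktop; z up, y along the row.
- pad_end: Grey pad at the other end of the row from the green one. Fixed flat disc, 74 mm across, on a fixed white tray (354 x 90 mm, rim 13 mm high); the four pads form a straight row, neighbouring centres 85 mm apart. Origin: centre of its top face, 11.5 mm above the worktop; z up, y along the row.
- glass_beaker: Clear beaker, 52 mm across, 70 mm tall, loose, standing to the left of the work; a bystander, not to be moved. Origin: centre of its underside.
- bench_timer: White bench timer lying flat, 66 x 66 x 18 mm, loose, to the right of the work; a bystander, not to be moved. Origin: centre of its underside.
Not all that is in view belongs to the job. Leave any orange, pink or purple look-alike of the bottle_medium alone.

How it is judged:
By the outcome, as a careful person would: the job done as asked, in the order asked, and still so for the second after the job is handed in, with the robot touching nothing.
It also fails if it takes over 106 s, if anything falls off the work surface, if the arm or the gripper's body presses on something with over 40 N, if the wrist force passes 120 N, or if a joint passes its speed limit or range.

## Working session

There is one attempt and no reset: what is moved stays moved. The work goes in short steps, each a Python script; the robot and the scene stay as the last script left them, time stands still between calls to the robot, and variables do not carry over. Pictures are saved under pics/ and viewed, at most 14 in all, crops included, and the job is handed in when it is done.

```bash
mkdir -p pics; ls; python3 - <<'E'
from plant import bot
import cv2, numpy as np
for n in("top","side"):
    im=bot.camera(n); cv2.imwrite(f"pics/{n}0.png",im[:,:,::-1]); np.save(f"{n}0.npy",im)
    c=bot.get_calibration(n); print(n,[round(c[k],1) for k in("fx","fy","cx","cy")],c["distortion"]); print(np.round(c["view"],3))
s=bot.read_state(); print(s["t"],s["eef_rot"])
E
```

```text
pics
top [490.4, 490.4, 320.5, 244.9] [0.02508698 0.         0.         0.         0.        ]
[[ 1.900000e-02 -1.000000e+00  5.000000e-03 -2.271400e+01]
 [ 9.960000e-01  2.000000e-02  8.600000e-02 -4.763930e+02]
 [-8.600000e-02  4.000000e-03  9.960000e-01 -1.071481e+03]
 [ 0.000000e+00  0.000000e+00  0.000000e+00  1.000000e+00]]
side [517.5, 517.5, 318.6, 228.4] [-0.05506921  0.          0.          0.          0.        ]
[[ 9.170000e-01 -3.990000e-01  2.000000e-02 -4.695820e+02]
 [ 1.250000e-01  3.360000e-01  9.330000e-01 -1.176620e+02]
 [-3.790000e-01 -8.530000e-01  3.580000e-01 -1.073124e+03]
 [ 0.000000e+00  0.000000e+00  0.000000e+00  1.000000e+00]]
0.1 [-2.16090172e-01  9.76373110e-01  7.27681361e-04 -2.42792045e-04]
```

View pics/top0.png

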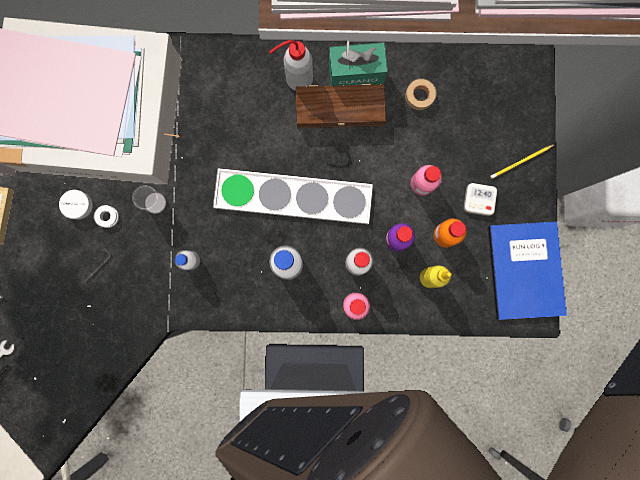

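View pics/side0.png

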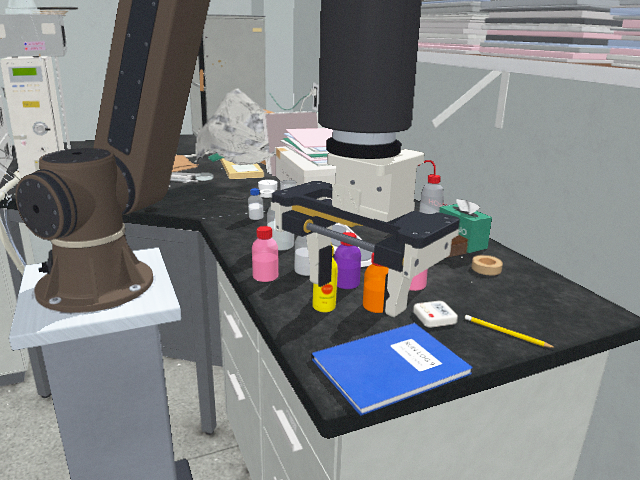

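The top view shows the green pad at (237,190), with grey pads at (275,194), (312,198) and (349,202). The small blue cap is at (181,259), the large blue cap at (283,259), the white bottle with the red cap at (361,260) and the yellow nozzle at (445,275). Four bottles resemble the medium one: pink (427,175), purple (407,235), orange (457,230) and pink (358,307). Only (361,260) has a white body. In the side view the gripper hides the scene, so I'll swing it away.

```bash
python3 - <<'E'
from plant import bot
import cv2, numpy as np
q=list(bot.read_state()["joint_pos"]); q[0]=-1.55; bot.move_joints(q)
for n in("top","side"):
    im=bot.camera(n); cv2.imwrite(f"pics/{n}1.png",im[:,:,::-1]); np.save(f"{n}1.npy",im)
    if n=="side": cv2.imwrite("pics/side1c.png",cv2.resize(im[170:370,220:500,::-1],(784,560),interpolation=cv2.INTER_CUBIC))
    else: cv2.imwrite("pics/top1c.png",cv2.resize(im[150:350,170:470,::-1],(798,532),interpolation=cv2.INTER_CUBIC))
s=bot.read_state(); print(s["t"],s["tcp_pos"])
E
```

```text
1.9 [-176.97471206 -650.97892079  225.7020685 ]
```

View pics/side1c.png

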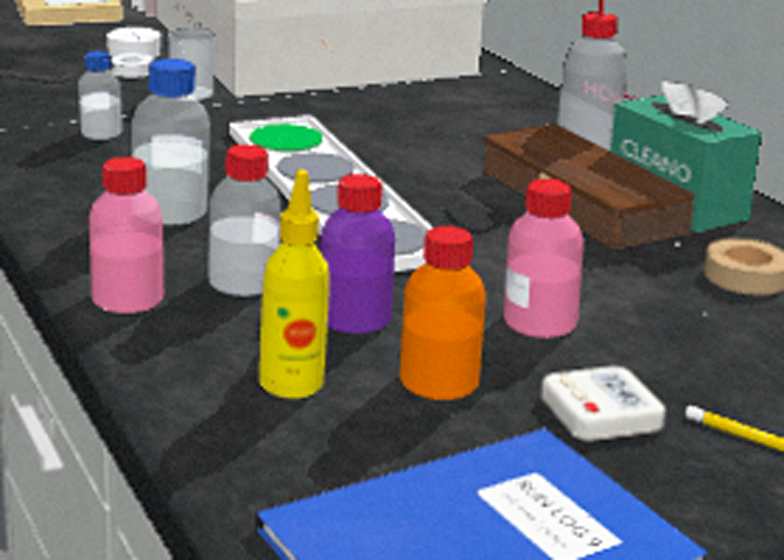

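View pics/top1c.png

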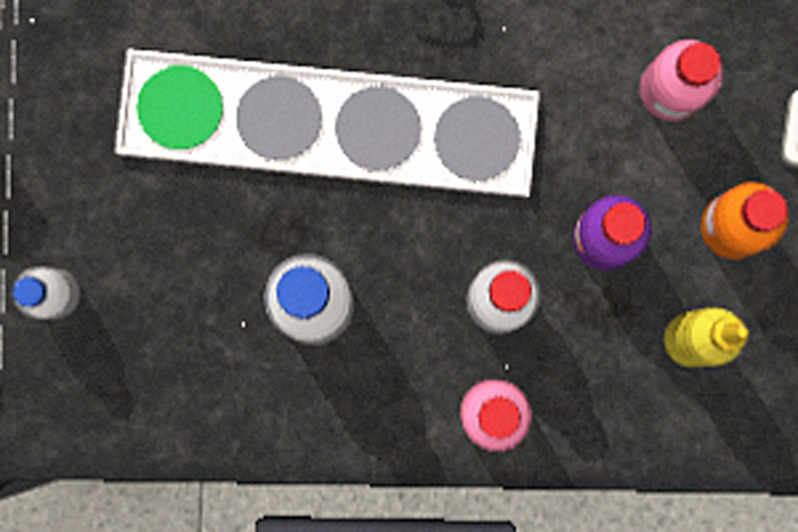

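The crops confirm that the medium bottle is the clear white-body one with the red cap: top (361,260), side (308,228). The pink, purple and orange ones are decoys. Side-view seeds are large cap (281,197), small cap (255,192) and yellow tip (328,231). Next I'll triangulate.

```bash
cat > h.py <<'E'
import numpy as np, cv2
from plant import bot
def ray(n,p):
    c=bot.get_calibration(n); K=np.array([[c["fx"],0,c["cx"]],[0,c["fy"],c["cy"]],[0,0,1.]])
    u=cv2.undistortPoints(np.array([[p]],float),K,np.array(c["distortion"]))[0,0]
    V=np.array(c["view"]); R=V[:3,:3]; d=R.T@np.array([u[0],-u[1],-1.]); return -R.T@V[:3,3],d/np.linalg.norm(d)
def plane(n,p,z):
    o,d=ray(n,p); return o+d*(z-o[2])/d[2]
def tri(a,b):
    (o1,d1),(o2,d2)=ray("top",a),ray("side",b)
    s=np.linalg.lstsq(np.c_[d1,-d2],o2-o1,rcond=None)[0]; p,q=o1+s[0]*d1,o2+s[1]*d2
    return (p+q)/2,np.linalg.norm(p-q)
def mask(im,col):
    H,S,V=cv2.split(cv2.cvtColor(im,cv2.COLOR_RGB2HSV)); H=H.astype(int)
    m={"red":((H<6)|(H>174))&(S>170)&(V>80),"blue":(H>100)&(H<125)&(S>120)&(V>70),"green":(H>50)&(H<75)&(S>120)&(V>80),
       "yellow":(H>22)&(H<34)&(S>150)&(V>70),"grey":(S<35)&(V>110)&(V<185)}[col]
    return m.astype(np.uint8)
def blob(im,col,seed):
    n,l,st,ce=cv2.connectedComponentsWithStats(mask(im,col),connectivity=4)
    k=[i for i in range(1,n) if st[i,4]>25]; i=min(k,key=lambda i:np.hypot(*(ce[i]-seed)))
    return ce[i],st[i],l==i
E
python3 - <<'E'
from h import *
np.set_printoptions(precision=1,suppress=True)
T,S=np.load("top1.npy"),np.load("side1.npy")
for nm,c,a,b in[("large","blue",(283,259),(281,197)),("medium","red",(361,260),(308,228)),("small","blue",(181,259),(255,192)),("green","green",(237,190),(322,219))]:
    A,sa,_=blob(T,c,a);B,sb,_=blob(S,c,b); p,e=tri(A,B); print(nm,A,sa[2:],B,sb[2:],p,"gap %.1f"%e)
print("green on plane",plane("top",blob(T,"green",(237,190))[0],11.5))
for a in[(275,194),(312,198),(349,202)]:
    A,sa,_=blob(T,"grey",a); print("grey",A,sa[2:],plane("top",A,11.5))
A,sa,m=blob(S,"grey",(333,229)); print("side grey",A,sa,tri(blob(T,"grey",(275,194))[0],A))
A,sa,m=blob(T,"yellow",(437,275)); print("Y top",A,sa)
B,sb,n=blob(S,"yellow",(325,285)); print("Y side",B,sb)
for r in range(sb[1],sb[1]+sb[3],5):
    x=np.where(n[r])[0]; print(r,x.min(),x.max(),end="; ")
print()
for c_ in range(sa[0],sa[0]+sa[2],3):
    y=np.where(m[:,c_])[0]; print(c_,y.min(),y.max(),end="; ")
for n_,im,x,y in(("top",T,405,245),("side",S,295,220)):
    cv2.imwrite(f"pics/{n_}y.png",cv2.resize(im[y:y+60,x:x+60,::-1],(480,480),interpolation=cv2.INTER_NEAREST))
a,b=cv2.imread("pics/topy.png"),cv2.imread("pics/sidey.png"); cv2.imwrite("pics/y.png",np.hstack([a[:, :400],b[:, :400]]))
E
```

```text
large [283.2 259.5] [ 19  20 288] [280.7 197.2] [ 17  14 203] [436.7  61.2 125.9] gap 0.5
medium [361.2 259.1] [ 16  15 178] [307.5 227.6] [ 14  12 159] [441.8 -97.2 103.6] gap 0.6
small [180.2 259.2] [11 11 98] [254.3 191.3] [10  8 58] [435.8 280.3  78.2] gap 0.2
green [237.1 189.9] [ 33  31 777] [321.8 218.7] [ 26  10 194] [599.1 177.9  10.7] gap 0.0
green on plane [598.9 177.7  11.5]
grey [274.5 194. ] [ 32  33 794] [591.1  93.   11.5]
grey [311.7 197.8] [ 32  34 793] [584.2   8.6  11.5]
grey [348.9 201.7] [ 33  33 796] [577.  -75.9  11.5]
side grey [333.5 232.3] [319 225  28  22 278] (array([594.5,  93.4,   1.4]), np.float64(3.0842732763466127))
Y top [434.6 276.6] [420 266  31  22 551]
Y side [324.8 277.2] [ 312  231   25   81 1325]
231 326 329; 236 325 329; 241 324 330; 246 320 332; 251 320 332; 256 321 331; 261 317 334; 266 315 336; 271 314 336; 276 314 336; 281 313 336; 286 313 336; 291 313 336; 296 313 335; 301 313 335; 306 313 335; 311 318 329; 
420 274 281; 423 270 285; 426 268 286; 429 267 287; 432 267 287; 435 266 287; 438 266 287; 441 266 286; 444 267 285; 447 270 282; 450 274 277;
```

View pics/y.png

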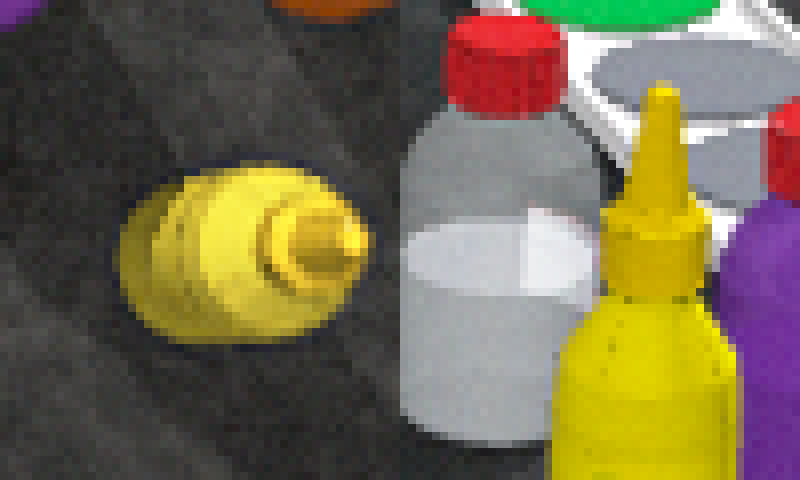

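```bash
cat >> h.py <<'E'
from scipy.spatial.transform import Rotation as Ro
def quat(sgn):   # tool down, closing across the row
    r=np.array([577.0-598.9,-75.9-177.7,0]); r/=np.linalg.norm(r); y=sgn*np.array([-r[1],r[0],0]); z=np.array([0,0,-1.])
    return Ro.from_matrix(np.c_[np.cross(y,z),y,z]).as_quat()
E
python3 - <<'E'
from h import *
np.set_printoptions(precision=2,suppress=True)
T=np.load("top1.npy")
print("tip",tri((449,274.9),(327.5,231)), "collar?",tri((441.6,275.2),(326,251)))
for s in((457,230),(407,235),(358,307),(427,175)): print("decoy",plane("top",blob(T,"red",s)[0],103))
for sg in(1,-1):
  for p in[(430,-235,240),(599,178,250),(437,61,180),(442,-97,180),(436,280,180),(577,-76,180)]: print(sg,p,bot.solve_ik(list(map(float,p)),quat(sg)))
E
```

```text
tip (array([ 411.86, -262.3 ,  159.97]), np.float64(0.8766234103934831)) collar? (array([ 412.03, -258.38,  118.45]), np.float64(0.42179235154077405))
decoy [ 508.68 -294.31  103.  ]
decoy [ 495.89 -185.06  103.  ]
decoy [344.97 -90.59 103.  ]
decoy [ 623.12 -243.07  103.  ]
1 (430, -235, 240) None
1 (599, 178, 250) [ 0.6   0.26 -0.07  0.   -1.24  2.45]
1 (437, 61, 180) [ 0.59  0.   -0.55  0.   -1.02  2.47]
1 (442, -97, 180) [ 0.22  0.02 -0.53  0.   -1.02  2.83]
1 (436, 280, 180) [ 0.95  0.14 -0.4   0.   -1.04  2.11]
1 (577, -76, 180) [ 0.2   0.24 -0.26  0.   -1.06  2.85]
-1 (430, -235, 240) [-0.1   0.04 -0.36  0.   -1.17  0.01]
-1 (599, 178, 250) [ 0.6   0.26 -0.07  0.   -1.24 -0.69]
-1 (437, 61, 180) [ 0.59  0.   -0.55  0.   -1.02 -0.67]
-1 (442, -97, 180) [ 0.22  0.02 -0.53  0.   -1.02 -0.31]
-1 (436, 280, 180) [ 0.95  0.14 -0.4   0.   -1.04 -1.04]
-1 (577, -76, 180) [ 0.2   0.24 -0.26  0.   -1.06 -0.29]
```

Yellow's tip measures z = 160.0, which is correct, and its axis is about (412,-261). The cap heights of 125.9, 103.6 and 78.2 match the text, as does the green pad at 10.7. Now I'll pick the yellow bottle.

```bash
cat >> h.py <<'E'
Q=quat(-1)
def st(tag):
    s=bot.read_state(); print(tag,"t %.1f w %.1f ff %.1f"%(s["t"],s["width"],np.max(s["finger_force"])),np.round(s["tcp_pos"],1),np.round(s["contact_force"],1)); return s
def pick(xy,ztcp,zapp,opening,force,lift):
    x,y=map(float,xy); bot.move_gripper(opening)
    bot.move_ptp([x,y,zapp],Q); st("app"); bot.line_to([x,y,ztcp],120); st("down")
    bot.move_gripper(5,force); st("grip"); bot.line_to([x,y,ztcp+lift],120); st("lift")
def place(via,xy,ztcp,lift,release):
    for v in via: bot.line_to([float(v[0]),float(v[1]),ztcp+lift],220)
    x,y=map(float,xy); bot.line_to([x,y,ztcp+lift],220); bot.pause(.3)
    bot.line_to([x,y,ztcp+14.5],120); bot.pause(.2); f0=st("above")["contact_force"][2]
    for d in np.arange(13.5,9.4,-.5):
        bot.line_to([x,y,ztcp+d],20); f=bot.read_state()["contact_force"][2]
        if f-f0>1.5: break
    print("touch d",d,"f",f-f0); bot.move_gripper(release); st("open")
    bot.line_to([x,y,ztcp+lift+40],150); st("up")
E
python3 - <<'E'
from h import *
pick((412,-261),106,250,50,25,130)
E
```

```text
app t 5.2 w 50.2 ff 0.0 [ 411.8 -261.5  249.9] [ 1.7 -0.7 -0.6]
down t 6.6 w 50.1 ff 0.0 [ 412.5 -261.2  106.6] [-0.3 -0.6  0.4]
grip t 7.1 w 24.3 ff 25.0 [ 412.  -261.1  106.2] [-0.4  0.2  2.5]
lift t 8.4 w 23.8 ff 25.0 [ 411.5 -260.8  235.1] [ 0.1 -0.1 -2.3]
```

```bash
python3 - <<'E'
from h import *
place([],(598.9,177.7),106,130,55)
pick((436.7,61.2),109,200,62,40,60)
im=bot.camera("side"); cv2.imwrite("pics/s2.png",im[:,:,::-1])
E
```

```text
above t 12.3 w 24.4 ff 25.0 [599.2 177.9 121.3] [ 0.5 -1.1 -2.9]
touch d 11.5 f 1.7525619623694624
open t 14.3 w 54.9 ff 0.0 [598.9 177.7 117.5] [ 0.7 -0.1  0.4]
up t 15.5 w 55.1 ff 0.0 [598.4 177.5 274.9] [0.1 0.3 0.7]
app t 16.8 w 61.8 ff 0.0 [437.4  61.5 200.8] [ 0.4  0.7 -0.2]
down t 17.7 w 62.1 ff 0.0 [437.3  61.5 109.4] [-0.7 -0.2  0.3]
grip t 18.2 w 42.0 ff 37.8 [436.5  61.3 109.3] [-3.9  1.6  5.2]
lift t 18.8 w 41.9 ff 35.5 [436.   61.  168.1] [-0.2 -0.5 -4.3]
```

View pics/s2.png

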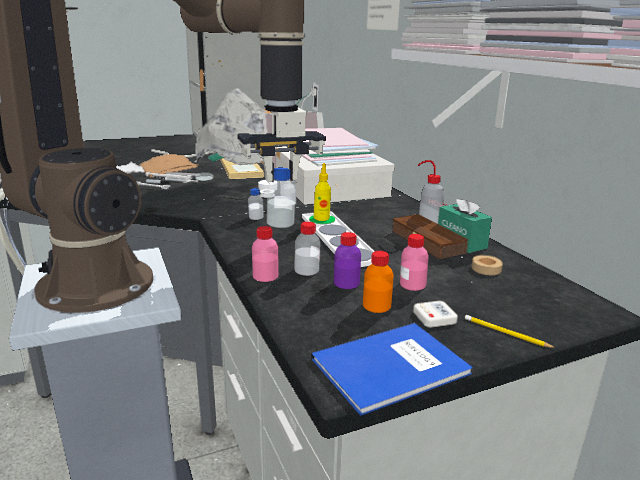

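The yellow bottle stands on the green pad at (322,190), and the large bottle is lifted at (281,195) and hangs straight. Next I'll place it and do the medium one.

```bash
python3 - <<'E'
from h import *
place([],(591.4,93.1),109,60,60)
pick((441.8,-97.2),86,180,54,30,70)
im=bot.camera("side"); cv2.imwrite("pics/s3.png",cv2.resize(im[100:340,200:520,::-1],(640,480)))
E
```

```text
above t 20.8 w 42.0 ff 35.5 [591.8  93.2 124.2] [-0.   0.4 -4.1]
touch d 11.5 f 4.38252810713831
open t 22.6 w 60.3 ff 0.0 [591.4  93.  120.5] [-0.4  0.2 -0.4]
up t 23.3 w 60.2 ff 0.0 [590.8  93.  208.1] [ 0.2  0.3 -0.7]
app t 24.7 w 53.7 ff 0.0 [443.1 -96.8 180.6] [ 0.8  0.3 -0.6]
down t 25.6 w 54.0 ff 0.0 [442.4 -97.   86.4] [ 0.8 -0.  -0. ]
grip t 26.1 w 37.2 ff 28.0 [441.9 -97.2  86.3] [-1.1 -0.2  3.1]
lift t 26.8 w 37.3 ff 27.0 [441.2 -97.2 155.3] [-0.3 -0.  -2.8]
```

View pics/s3.png

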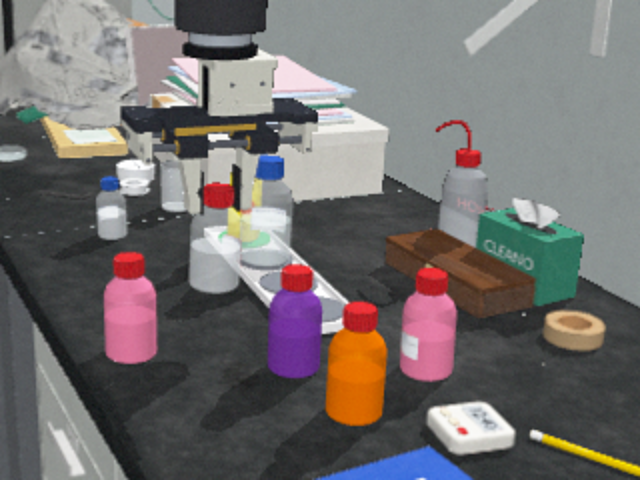

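The medium bottle is lifted upright at (215,240) in the crop, though the fingertips bear on its upper shoulder (width 37 against a 32 mm cap). The large bottle stands on its pad at (268,210). I'll place the medium one gently, grip the small one higher, and carry it round in front.

```bash
python3 - <<'E'
from h import *
place([],(584.0,8.6),86,70,54)
pick((435.8,280.3),66,180,48,25,75)
im=bot.camera("side"); cv2.imwrite("pics/s4.png",cv2.resize(im[100:340,200:520,::-1],(640,480)))
E
```

```text
above t 28.9 w 37.4 ff 27.0 [584.5   8.7 101.3] [-0.1  0.6 -2.1]
touch d 11.5 f 2.3368063558686396
open t 30.7 w 53.7 ff 0.0 [584.    8.6  97.5] [0.1 0.9 0.2]
up t 31.6 w 54.0 ff 0.0 [583.4   8.6 195.1] [0.3 0.7 0.1]
app t 33.1 w 48.1 ff 0.0 [436.2 279.9 180.1] [ 0.1 -0.3  0.6]
down t 34.2 w 48.0 ff 0.0 [436.2 280.6  66.6] [-0.2 -0.4  1.1]
grip t 34.7 w 26.4 ff 23.1 [435.8 280.3  66.2] [-0.9  1.   1.7]
lift t 35.5 w 25.8 ff 22.5 [435.3 279.9 140.3] [ 0.6  0.2 -1.3]
```

View pics/s4.png

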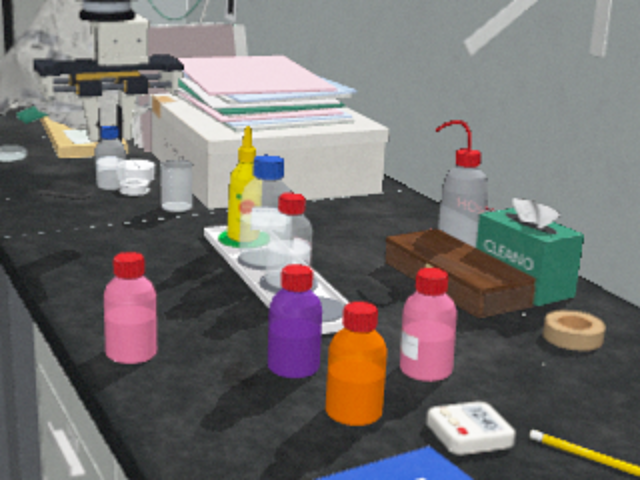

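Three bottles stand upright on the tray. The small one is held at (110,150) in the crop.

```bash
python3 - <<'E'
from h import *
np.set_printoptions(precision=1,suppress=True)
place([(436,-76)],(576.8,-75.9),66,75,46)
s=bot.read_state(); q=list(s["joint_pos"]); q[0]=-1.4; bot.move_joints(q); bot.pause(.3)
T=bot.camera("top");S=bot.camera("side")
cv2.imwrite("pics/f.png",np.hstack([cv2.resize(T[100:350,120:520,::-1],(400,250)),cv2.resize(S[130:380,200:600,::-1],(400,250))]))
from h import ray
def proj(n,P):
    c=bot.get_calibration(n);V=np.array(c["view"]);p=V[:3,:3]@P+V[:3,3];return c["cx"]+c["fx"]*p[0]/-p[2],c["cy"]+c["fy"]*p[1]/p[2]
for nm,c,P in[("large","blue",(591.4,93.1,136.5)),("medium","red",(584,8.6,114.5)),("small","blue",(576.8,-75.9,89))]:
    P=np.array(P,float);A=blob(T,c,proj("top",P))[0];B=blob(S,c,proj("side",P))[0];p,e=tri(A,B);print(nm,p,"gap %.1f err"%e,p-P)
A,sa,m=blob(T,"yellow",proj("top",np.array([599,178,80.]))); B,sb,n=blob(S,"yellow",proj("side",np.array([599,178,80.])))
print(sa,sb); r=sb[1]+1; x=np.where(n[r])[0]
# tip in top: pixel of the nozzle end farthest from the base, along image radial direction
ys,xs=np.where(m); d=np.subtract(proj("top",np.array([599,178,171.5])),proj("top",np.array([599,178,11.5]))); d/=np.linalg.norm(d)
k=np.argmax(xs*d[0]+ys*d[1]); tp=(xs[k],ys[k]); print(tp,(x.mean(),r),tri(tp,(x.mean(),r)),proj("top",np.array([598.9,177.7,171.5])))
for nm,c,a in(("beaker",None,0),):pass
st("end")
E
```

```text
above t 39.3 w 26.0 ff 22.5 [577.3 -75.8  81.4] [-0.  -0.  -1.6]
touch d 13.0 f 1.6679817202958156
open t 40.4 w 45.9 ff 0.0 [576.8 -75.9  79. ] [ 0.  -0.3  0.6]
up t 41.2 w 45.8 ff 0.0 [576.1 -75.9 180.1] [-0.4 -0.1 -0.2]
large [593.4  93.4 136.9] gap 0.8 err [2.  0.3 0.4]
medium [585.3   8.6 114.8] gap 0.3 err [ 1.3 -0.   0.3]
small [577.  -77.6  90.1] gap 0.2 err [ 0.2 -1.7  1.1]
[221 172  25  28 467] [314 163  14  58 375]
(np.int64(224), np.int64(172)) (np.float64(323.5), np.int32(164)) (array([601.7, 178.1, 167.2]), np.float64(2.450475975457438)) (np.float64(223.65179343634807), np.float64(173.60054689005557))
end t 44.5 w 46.1 ff 0.0 [ -95.5 -573.2  180.1] [ 0.2 -0.3 -0.9]
```

View pics/f.png

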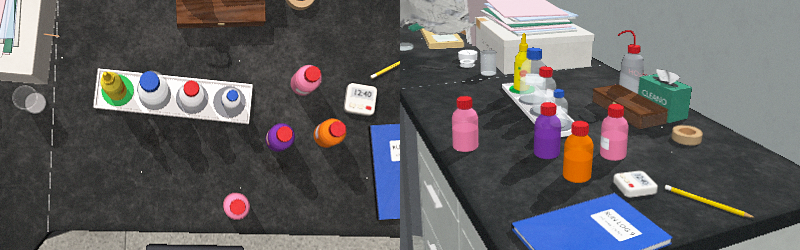

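All four bottles stand upright on their pads within about 2–3 mm. From left to right they are yellow, large, medium and small. The beaker at (30,100) and timer at (360,98) in the crop look unmoved, so I'm handing in.

```bash
python3 -c "
from plant import bot
print(bot.close_job())"
```

```text
the job is handed in; nothing more can be done
None
```

The job is handed in: yellow, large, medium and small stand upright in that order from the green pad, each within about 3 mm of its pad centre and released, and the beaker and timer were not touched (about 45 s of the 106 s used).

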